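# Chuck up the masonry bit

### The job

Get the drill ready for fixing the shelf's bracket to the wall: take the masonry bit (the plain straight one with the blunt pointed tip) out of the bit block, stand it all the way down in the drill's open chuck and let go of it; then turn the chuck's sleeve clockwise, seen from above, regrasping as needed, until all three jaws hold the bit snug and straight. Stop when you feel it go tight: do not wrench it. Leave everything else where it is.

Things in the scene. Friction and masses are not known exactly. Their poses are not given: they have to be found in the camera images.
- masonry_bit: steel masonry drill bit standing upright in one of the three holes of the bit block (any of them): a straight round bar 12 mm in diameter and 57 mm long with dark rings near its top, then a blunt point, 66 mm in all, 35 to 70 g. Origin: centre of its lower end, z up along the bar. The block hides its lowest 20 mm. Two other bits on 12 mm shanks stand in the other holes.
- spade_bit: not to be moved: steel spade bit with a flat paddle 30 mm wide and 4 mm thick, top 66 mm above its lower end. Origin: centre of its lower end.
- countersink_bit: not to be moved: steel countersink bit with a cone head 26 mm across, top 66 mm above its lower end. Origin: centre of its lower end.
- bit_block: fixed wooden block 56 x 170 x 26 mm; three vertical round holes 15 mm wide and 20 mm deep along its y axis, at -55, 0 and +55 mm. Origin: centre of its underside.
- chuck_stop (a point): the flat stop inside the chuck, on the drill's axis, 137 mm above the table: the bit's lower end must rest on it.
- sleeve_top (a point): centre of the upper rim of the ribbed round chuck sleeve, on the drill's axis, 165 mm above the table. The sleeve is 44 mm across and reaches 40 mm down from here; below it the housing widens to 58 mm. It turns about the drill's axis and stays where it is left; clockwise from above closes the jaws, 2 mm each per radian. It starts at an unknown turn, 1.4 to 2.4 rad before the jaws touch the bit.
- jug: bystander: white plastic jug with a flip spout, 112 mm wide, 195 mm high. Origin: centre of its underside.
- salt_cellar: bystander: clear glass salt cellar, 48 mm across, 63 mm high. Origin: centre of its underside.
- red_peg: bystander: red plastic peg 64 mm long, lying. Origin: under its middle.
- bowl: bystander: white ceramic bowl 110 mm across, 45 mm high. Origin: centre of its underside.
- strainer: bystander: steel strainer 120 mm across, 42 mm high, handle along its -x to 170 mm. Origin: centre of its underside.
- bracket: bystander: steel shelf bracket 110 x 28 mm, 84 mm high at its +x end. Origin: centre of its underside.
- jaw_mouth (a point): on the drill's axis, 171 mm above the table: centre of the upper ends of the three flat jaws, which stand 6 mm above the sleeve's rim and start with a 17.6 to 21.6 mm circle between them. They slide in together and do not turn. The sleeve's friction is 0.12 N m; once all jaws bite it takes 0.06 N m more for every 10 N on each jaw, about 0.1 rad. Snug: 10 to 30 N; over 60 N is wrenched.
- drill: cordless drill fixed in a chipboard cradle, chuck pointing straight up. Origin: on the drill's axis at the table top; z up; its handle and battery lie low along its +x (to 190 mm from the axis, top 116 mm above the table); cradle board 120 mm wide.

How it is judged:
On the way, in this order (a step that is already met when the one before it is completed fails the run):
1. the masonry bit stands loose in the open chuck, its lower end within 4 mm of the stop, and has been let go (z of masonry_bit in the frame of chuck_stop between -0.004 and 0.004 m and horizontal distance between masonry_bit and chuck_stop below 0.008 m and contact force between the fingers and masonry_bit below 0.3 N and linear speed of masonry_bit below 0.03 m/s), for 0.2 s.
2. all three jaws press on the bit with more than 4 N each (contact force between each of jaw_face0, jaw_face1, jaw_face2 and masonry_bit above 4 N), for 0.2 s.
At the end, for the whole second after the job is handed in: the masonry bit stands in the chuck with its lower end within 4 mm of the stop, within 3 mm of the drill's axis and within 0.06 rad of upright, at rest, gripped by all three jaws with more than 4 N each after the robot has let go (all of step 2 and z of masonry_bit in the frame of chuck_stop between -0.004 and 0.004 m and horizontal distance between masonry_bit and chuck_stop below 0.003 m and angle between masonry_bit's own z axis and vertical below 0.06 rad and linear speed of masonry_bit below 0.02 m/s); the robot touches nothing.
It fails at once if the chuck was wrenched: a jaw pressed on the bit with more than 60 N (contact force between any of jaw_face0, jaw_face1, jaw_face2 and masonry_bit above 60 N).
It fails at once if another bit was moved more than 15 mm (distance of any of spade_bit, countersink_bit from where it was at the start of the episode above 0.015 m).
It fails at once if a bystander was moved more than 25 mm (distance of any of jug, salt_cellar, red_peg, bowl, strainer, bracket from where it was at the start of the episode above 0.025 m).
It also fails if it takes over 64 s, if anything falls off the work surface, if the arm or the gripper's body presses on something with over 40 N, if the wrist force passes 120 N, or if a joint passes its speed limit or range.

### The arm

A 6-joint arm with a two-finger parallel gripper is mounted at the origin on the work surface. World frame = base frame: x ahead of the robot, y to its left, z up, the work surface at z = 0. Lengths are in m, angles in rad, forces in N, time in s.
With the tool pointing down it reaches from about 0.35 to 0.775 m from the base axis. Payload 7.3 kg.
Tool frame: the origin (TCP) lies on the front face of the gripper's body, between the roots of the fingers; the fingertips stand 66 mm ahead of it and the grasp point (between the pads) lies 47 mm ahead of it; z points along the fingers, y is the line along which they close (so a half turn about z gives the same grasp; the last joint's range is limited). The gripper opens to 92 mm and grips with 3 to 60 N. Pads are 19 mm wide; open, the fingers measure 130 mm over their backs; the gripper's body (75 mm by 190 mm) begins 47 mm behind the grasp point.
Start: joints at [1.085, 0.342, 1.524, -0, 1.275, -0.146], TCP at [0.175, 0.495, 0.292] pointing down, gripper open.
Joint ranges: [-2.53, 2.53], [-0.77, 2.02], [0.04, 2.7], [-1, 4.14], [0.28, 2.66], [-3.11, 3.11]. Speed limits (rad/s): [2.57, 2.57, 3.14, 3.14, 3.14, 3.14].

### API

Orientations are given as a unit quaternion [w, x, y, z].
In Python, from cell import ctrl, optics, finder gives the robot as it stands. The module is installed in compiled form; this text tells all that it offers.
- The arm moves only by the shell command python3 -m inch 'ROWS' [OPENING] [FORCE]. ROWS is JSON, a list of rows, each a list of 2 entries, a list of its own where there are three numbers: the shift along the tool's x, y, z each as a share of 0.03 m, from -1 to 1, then the turn, a rotation vector about the tool's x, y, z each as a share of 4 degrees, from -1 to 1. In form: [[[x, y, z], [ax, ay, az]], ...]. A call has 1 to 12 rows; each row shifts and turns the commanded pose from where the row before left it, along the tool's axes as they then stand; what a row does not reach is not made up. A row lasts 1/10 s, in which the tool goes at most 50 mm and 8.59 degrees, less where a joint would pass 70% of its speed; a pose out of reach is approached as far as the arm can. A call with a number of a shift or a turn outside -1 to 1 is refused whole. A call with a gripper value outside its range is refused whole. OPENING is the gripper's target within -1 to 1 (fully open at 1, half-way at 0, shut at -1), set as the call begins (- or left out, the last holds). The fingers move at their own pace and stop on an object; FORCE is the grip in N (left out, the last holds). Time passes only in rows, so rows that do not move let the fingers close. It gives the time, the measured TCP pose, the force, the opening and the grip force at its end, in the units of the state.
- ctrl.get_state(): the state, without advancing time (a new reading comes with each control period).
- optics.capture(name): name is "scene" or "side" or "wrist"; returns a dict with "frame" (480x640x3 uint8, red, green, blue), "fx", "fy", "cx", "cy" (pixels), "k1" (the pictures are not rectified: a ray, as slopes to the right and down, at radius r is drawn at 1 + k1 r^2 times it, then the intrinsics apply), "eye" and "attitude" of the camera in the world. Camera axes: x right, y up, looking along -z (the intrinsics and any distortion apply to the point x, -y, -z); pixel columns grow to the right and rows downward; lengths in m; the calibration is good to about 2 mm. A picture is of the moment at which its call begins. There is no depth.
- ctrl.hand_in(): hands the job in; it is judged then, once.
Trained networks look in a picture, given as the dict that the camera call returned (one of the last four; its "shot" number tells which), for a name from the list of things; names that differ only in an ending like _2 or _b are one class to them, and where a whole thing is asked for, a point or a joint stands for the part that bears it (a point fixed in the world has none). Each returns a list of dicts, best first, with "conf" (0 to 1); they miss things now and then, are a little off and sometimes report something else, mostly with a low value. They report only what shows in the picture. A call takes as long as a camera call.
- finder.cut_out(label, picture): "region" (480x640 bool, what is visible of it).
- finder.mark_of(label, picture): "centre" ([x, y, z] in m, in the coordinates of the camera as it stood for that picture, good to about 4 mm: a listed point, or the origin of a listed thing).
The state is a dict: "time": time; "qpos": joint angles; "joint_velocities": joint speeds; "effort": joint torques, N m; "ee_pos": TCP position; "tool_rot": TCP orientation; "force": force on the tool from outside, world axes, zero at the start; "wrist_torque": the same for the moment, N m; "grip_width": opening from 0.0 (shut) to 1.0 (fully open); "grasp_force": force on a finger pad.
Only numpy, scipy, OpenCV 4.12 (cv2) and the standard library are available. Lean on these libraries where they do the work, as an engineer would, in place of code of your own. Each camera call takes 0.05 s, during which the arm holds its last target. There are 200 camera calls.

## Working session

There is one attempt and no reset: what is moved stays moved. The work goes in short steps, Python scripts to look and compute and a shell command to move; the robot and the scene stay as the last step left them, time stands still between calls to the robot, and variables do not carry over. Pictures are saved under pics/ and viewed, at most 10 in all, crops included, and the job is handed in when it is done.

```bash
mkdir -p pics
cat > h.py <<'E'
import numpy as np, cv2
from scipy.spatial.transform import Rotation as R
from cell import ctrl, optics, finder
def rot(q): return R.from_quat([q[1],q[2],q[3],q[0]])
def toworld(p,c):
    a=np.array(p['attitude'])
    M=a if a.shape==(3,3) else rot(a).as_matrix()
    return M@np.array(c)+np.array(p['eye'])
def save(p,n,crop=None,s=1):
    f=p['frame'][:,:,::-1]
    if crop: f=f[crop[1]:crop[3],crop[0]:crop[2]]
    cv2.imwrite('pics/'+n,cv2.resize(f,None,fx=s,fy=s,interpolation=cv2.INTER_CUBIC))
def ray(p,u,v):
    K=np.array([[p['fx'],0,p['cx']],[0,p['fy'],p['cy']],[0,0,1.]])
    x,y=cv2.undistortPoints(np.array([[[u,v]]],float),K,np.array([p['k1'],0,0,0.]))[0,0]
    return toworld(p,[x,-y,-1])-np.array(p['eye'])
def atz(p,u,v,z):
    d=ray(p,u,v);e=np.array(p['eye']);return e+d*(z-e[2])/d[2]
def tri(obs):
    A=np.zeros((3,3));b=np.zeros(3)
    for p,u,v in obs:
        d=ray(p,u,v);d/=np.linalg.norm(d);P=np.eye(3)-np.outer(d,d);A+=P;b+=P@np.array(p['eye'])
    return np.linalg.solve(A,b)
def totool(target,tool_z_off=0.047):
    s=ctrl.get_state();M=rot(s['tool_rot']).as_matrix()
    return M.T@(np.array(target)-np.array(s['ee_pos'])-M[:,2]*tool_z_off)
E
python3 - <<'E'
from h import *
np.set_printoptions(precision=4,suppress=True)
s=ctrl.get_state();print(s)
print(rot(s['tool_rot']).as_matrix())
ims=[]
for c in ['scene','side']:
    p=optics.capture(c);save(p,c+'0.png');print(c,p['eye'],p['fx'],p['k1'])
    for n in ['masonry_bit','spade_bit','countersink_bit','bit_block','chuck_stop','sleeve_top','jaw_mouth','drill','jug','salt_cellar','red_peg','bowl','strainer','bracket']:
        r=finder.mark_of(n,p)
        print(n,[(round(d['conf'],2),toworld(p,d['centre'])) for d in r[:2]])
E
```

```text
{'time': 0.0, 'qpos': array([ 1.085 ,  0.3428,  1.525 ,  0.    ,  1.2754, -0.146 ]), 'joint_velocities': array([ 0.0014,  0.0005,  0.0008,  0.0017, -0.0004, -0.0003]), 'effort': array([  0.0005, -43.1232, -24.4218,   0.0717,   0.0559,  -0.0002]), 'ee_pos': array([0.1748, 0.4947, 0.2915]), 'tool_rot': array([-0.0003,  0.1691,  0.9856, -0.0008]), 'force': array([ 0.306 ,  0.0506, -0.6825]), 'wrist_torque': array([-0.055 , -0.0306, -0.0082]), 'grasp_force': 0.0, 'grip_width': 0.9982140620990165}
[[-0.9428  0.3333 -0.0008]
 [ 0.3333  0.9428 -0.0014]
 [ 0.0003 -0.0016 -1.    ]]
scene [1.2671 0.5098 0.9811] 570.2997256984505 -0.16166400605339365
masonry_bit [(0.54, array([0.5177, 0.1751, 0.0007]))]
spade_bit [(0.6, array([0.4968, 0.1237, 0.0039])), (0.22, array([ 0.3981,  0.0497, -0.0037]))]
countersink_bit [(0.64, array([0.5149, 0.1747, 0.0011])), (0.61, array([0.5298, 0.2287, 0.0102]))]
bit_block [(0.71, array([ 0.5174,  0.1755, -0.003 ]))]
chuck_stop [(0.78, array([ 0.5142, -0.1293,  0.1386]))]
sleeve_top [(0.88, array([ 0.5149, -0.1277,  0.1666]))]
jaw_mouth [(0.75, array([ 0.514 , -0.
[... 750 characters left out ...]
0024]))]
chuck_stop [(0.69, array([ 0.5134, -0.1272,  0.1364]))]
sleeve_top [(0.74, array([ 0.5185, -0.1314,  0.166 ]))]
jaw_mouth [(0.56, array([ 0.5235, -0.1323,  0.1733]))]
drill [(0.94, array([ 0.5149, -0.1299, -0.0026])), (0.58, array([0.5319, 0.2279, 0.011 ]))]
jug [(0.69, array([0.6386, 0.4095, 0.0064])), (0.33, array([0.5114, 0.1683, 0.0086]))]
salt_cellar [(0.91, array([0.3959, 0.0423, 0.0026])), (0.44, array([0.5322, 0.2267, 0.0126]))]
red_peg [(0.51, array([ 0.3233, -0.2648,  0.0005])), (0.49, array([ 0.7062,  0.1932, -0.0008]))]
bowl [(0.55, array([ 0.3217, -0.2643,  0.0027]))]
strainer [(0.27, array([0.7074, 0.1943, 0.0001]))]
bracket [(0.55, array([ 0.5664, -0.3789,  0.0016]))]
```

View pics/scene0.png

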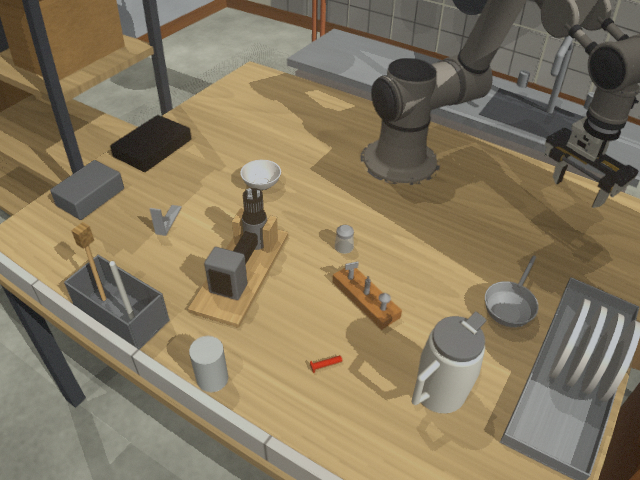

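View pics/side0.png

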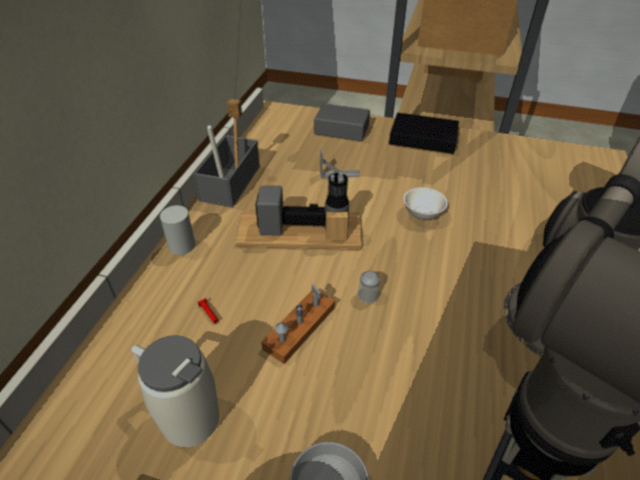

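The scene view shows the drill with its chuck up at pixel (255,215), the salt cellar at (345,238) and the block at (367,297). The masonry bit looks like the middle of its three bits. The side view agrees: block at (300,325), middle bit at (300,312). Both views put the chuck axis near (0.515, -0.130). I'm moving above the block now.

```bash
python3 -m inch '[[[-0.95,-0.42,0.07],[0,0,1]]]' 1 20 >/dev/null; python3 -m inch '[[[-0.95,-0.42,0.07],[0,0,0]],[[-0.95,-0.42,0.07],[0,0,0]],[[-0.95,-0.42,0.07],[0,0,0]],[[-0.95,-0.42,0.07],[0,0,0]],[[-0.95,-0.42,0.07],[0,0,0]],[[-0.95,-0.42,0.07],[0,0,0]],[[-0.95,-0.42,0.07],[0,0,0]],[[-0.95,-0.42,0.07],[0,0,0]],[[-0.95,-0.42,0.07],[0,0,0]],[[-0.95,-0.42,0.07],[0,0,0]],[[-0.95,-0.42,0.07],[0,0,0]],[[-0.95,-0.42,0.07],[0,0,0]]]'
python3 -m inch '[[[-0.7,-0.4,0],[0,0,1]],[[0,0,0],[0,0,1]],[[0,0,0],[0,0,1]],[[0,0,0],[0,0,1]],[[0,0,0],[0,0,1]],[[0,0,0],[0,0,1]],[[0,0,0],[0,0,1]],[[0,0,0],[0,0,1]],[[0,0,0],[0,0,1]],[[0,0,0],[0,0,1]]]'
python3 -m inch '[[[0,0,0],[0,0,1]],[[0,0,0],[0,0,1]],[[0,0,0],[0,0,1]],[[0,0,0],[0,0,1]],[[0,0,0],[0,0,1]],[[0,0,0],[0,0,1]],[[0,0,0],[0,0,1]],[[0,0,0],[0,0,1]],[[0,0,0],[0,0,1]],[[0,0,0],[0,0,1]],[[0,0,0],[0,0,1]],[[0,0,0],[0,0,0]]]'
python3 - <<'E'
from h import *
np.set_printoptions(precision=4,suppress=True)
p=optics.capture('wrist');save(p,'w1.png');print(p['eye'],p['fx'],p['k1'])
s=ctrl.get_state();print(s['ee_pos'],rot(s['tool_rot']).as_matrix(),s['qpos'])
for n in ['masonry_bit','spade_bit','countersink_bit','bit_block']:
    print(n,[(round(d['conf'],2),toworld(p,d['centre'])) for d in finder.mark_of(n,p)[:2]])
    m=finder.cut_out(n,p)
    if m:
        yy,xx=np.nonzero(m[0]['region']);print('   px',round(m[0]['conf'],2),xx.mean(),yy.mean(),xx.min(),xx.max(),yy.min(),yy.max())
E
```

```text
time: 2.8
ee_pos: [0.4519, 0.1977, 0.265]
tool_rot: [0.0, 0.203, 0.979, 0.0]
force: [0.1, -0.6, 0.2]
grip_width: 1.0
grasp_force: 0.0
time: 3.8
ee_pos: [0.4656, 0.1794, 0.265]
tool_rot: [0.0, 0.527, 0.85, 0.0]
force: [-0.2, -0.2, -0.4]
grip_width: 1.006
grasp_force: 0.0
time: 5.0
ee_pos: [0.4656, 0.1794, 0.2649]
tool_rot: [-0.0, 0.806, 0.591, 0.0]
force: [-0.3, -0.5, -0.0]
grip_width: 0.998
grasp_force: 0.0
[0.4871 0.244  0.3573] 356.4498747265668 -0.04048296705827765
[0.4656 0.1794 0.2649] [[ 0.2988  0.9543  0.    ]
 [ 0.9543 -0.2988  0.0001]
 [ 0.0001  0.     -1.    ]] [0.2139 0.3193 1.6375 0.0001 1.1847 0.5173]
masonry_bit [(0.65, array([0.5167, 0.1749, 0.0073]))]
   px 0.66 378.65109034267914 213.42990654205607 368 389 202 225
spade_bit [(0.72, array([0.4963, 0.1203, 0.0077]))]
   px 0.69 373.9869848156182 273.2234273318872 360 392 257 288
countersink_bit [(0.64, array([0.5333, 0.2229, 0.0056]))]
   px 0.7 386.0827067669173 149.02756892230576 371 401 133 165
bit_block [(0.85, array([ 0.5163,  0.1694, -0.0018]))]
   px 0.82 373.61552521234273 202.0831093430814 340 413 113 293
```

View pics/w1.png

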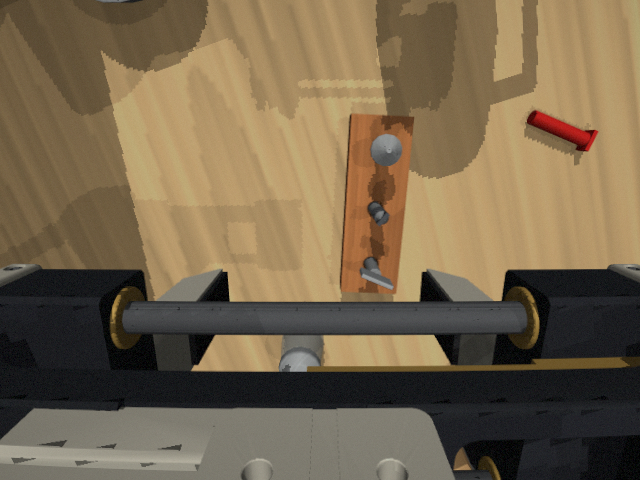

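Run:
```python
from h import *
np.set_printoptions(precision=4,suppress=True)
print(totool([0.5165,0.1735,0.064])/0.03)
```

```text
[0.3224 1.6761 5.1312]
```

The wrist view shows the block as a vertical strip. The countersink is at (386,149), the spade at (376,275), and the middle bit, a plain bar with a dark ring and a small tip, at (378,213). The middle bit is the masonry bit. I'll take one closer look.

```bash
python3 -m inch '[[[-0.5,0.8,1],[0,0,0]],[[-0.5,0.8,1],[0,0,0]],[[0,0.08,0],[0,0,0]],[[0,0,0],[0,0,0]]]'
python3 - <<'E'
from h import *
np.set_printoptions(precision=4,suppress=True)
p=optics.capture('wrist');save(p,'w2.png',crop=(160,40,480,280),s=2.5);print(p['eye'])
s=ctrl.get_state();print(s['ee_pos'],s['qpos'])
for n in ['masonry_bit','spade_bit','countersink_bit','bit_block']:
    print(n,[(round(d['conf'],2),toworld(p,d['centre'])) for d in finder.mark_of(n,p)[:1]])
    m=finder.cut_out(n,p)
    if m:
        r=m[0]['region'].astype(np.uint8);yy,xx=np.nonzero(r);print('   px',round(m[0]['conf'],2),xx.mean(),yy.mean(),xx.min(),xx.max(),yy.min(),yy.max())
        if n=='bit_block':
            b=cv2.boxPoints(cv2.minAreaRect(np.c_[xx,yy].astype(np.float32)))
            w=np.array([atz(p,*q,0.026)[:2] for q in b]);print(w,w.mean(0))
E
```

```text
time: 5.85
ee_pos: [0.5048, 0.1353, 0.2045]
tool_rot: [-0.0, 0.807, 0.591, -0.001]
force: [0.4, 0.6, 1.0]
grip_width: 0.999
grasp_force: 0.0
[0.5265 0.1999 0.2968]
[0.5048 0.1358 0.2053] [0.116  0.425  1.6568 0.0005 1.0597 0.421 ]
masonry_bit [(0.84, array([0.512 , 0.1758, 0.0118]))]
   px 0.88 320.7542168674699 187.77590361445783 312 330 174 201
spade_bit [(0.83, array([0.4983, 0.1171, 0.0059]))]
   px 0.71 318.0128055878929 265.1699650756694 296 338 245 283
countersink_bit [(0.87, array([0.5328, 0.2232, 0.0056]))]
   px 0.81 324.61453744493394 102.10132158590308 305 344 81 123
bit_block [(0.6, array([ 0.5162,  0.1727, -0.0018]))]
   px 0.94 321.4313150359662 174.23723723723722 282 365 62 289
[[0.4567 0.1024]
 [0.5178 0.2615]
 [0.5702 0.2432]
 [0.5175 0.0808]] [0.5156 0.172 ]
```

View pics/w2.png

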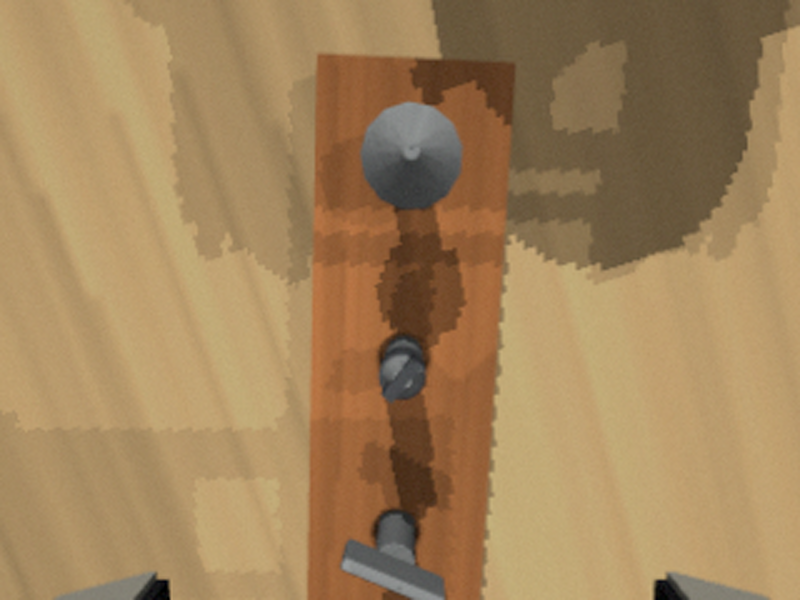

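The close crop shows the masonry bit upright in the middle hole. Its tip is at crop (403,381), and it meets the block near (403,348). The countersink is at (411,153) and the spade at (393,570).

Run:
```python
from h import *
np.set_printoptions(precision=4,suppress=True)
p=optics.capture('wrist')
t=atz(p,321.2,192.4,0.071); b=atz(p,321.2,179.5,0.028); print(t,b)
c=(t+b)/2; c[2]=0.064
print(totool(c)*1000, totool(c)/0.03, totool([0.5156,0.172,.064])*1000)
```

```text
[0.5153 0.1722 0.071 ] [0.5162 0.1761 0.028 ]
[39.8002 -0.9417 94.298 ] [ 1.3267 -0.0314  3.1433] [37.6985 -0.4176 94.2975]
```

```bash
python3 -m inch '[[[0.64,-0.01,0],[0,0,0]],[[0.64,-0.01,0],[0,0,0]],[[0,0,0.8],[0,0,0]],[[0,0,0.8],[0,0,0]],[[0,0,0.8],[0,0,0]],[[0,0,0.5],[0,0,0]],[[0,0,0.24],[0,0,0]],[[0,0,0],[0,0,0]]]'
python3 -m inch '[[[0,0,0],[0,0,0]],[[0,0,0],[0,0,0]],[[0,0,0],[0,0,0]],[[0,0,0],[0,0,0]],[[0,0,0],[0,0,0]],[[0,0,0],[0,0,0]],[[0,0,0],[0,0,0]],[[0,0,0],[0,0,0]],[[0,0,0],[0,0,0]],[[0,0,0],[0,0,0]]]' -1 20
```

```text
time: 7.15
ee_pos: [0.5153, 0.1724, 0.11]
tool_rot: [-0.0, 0.806, 0.592, -0.001]
force: [0.3, -0.4, 0.9]
grip_width: 1.0
grasp_force: 0.0
time: 8.15
ee_pos: [0.5156, 0.1724, 0.1107]
tool_rot: [-0.0, 0.806, 0.592, 0.0]
force: [0.4, -0.1, -0.3]
grip_width: 0.175
grasp_force: 0.0
```

```bash
python3 -m inch '[[[0,0,0],[0,0,0]],[[0,0,0],[0,0,0]],[[0,0,0],[0,0,0]]]'
python3 -m inch '[[[0,0,-0.5],[0,0,0]],[[0,0,-0.5],[0,0,0]],[[0,0,-0.8],[0,0,0]],[[0,0,-0.8],[0,0,0]],[[0,0,-0.8],[0,0,0]],[[0,0,-0.8],[0,0,0]],[[0,0,-0.8],[0,0,0]],[[0,0,-0.8],[0,0,0]],[[0,0,-0.6],[0,0,0]],[[0,0,0],[0,0,0]]]'
python3 - <<'E'
from h import *
np.set_printoptions(precision=4,suppress=True)
print(totool([0.5148,-0.1297,0.25])/0.03,totool([0.5148,-0.1297,0.25]))
E
```

```text
time: 8.45
ee_pos: [0.5156, 0.1725, 0.1107]
tool_rot: [-0.0, 0.806, 0.592, -0.0]
force: [-0.1, 0.0, 1.0]
grip_width: 0.119
grasp_force: 20.0
time: 9.45
ee_pos: [0.5165, 0.1726, 0.3052]
tool_rot: [0.001, 0.806, 0.592, 0.002]
force: [-0.0, 0.4, -0.2]
grip_width: 0.12
grasp_force: 20.0
[-9.6336  2.9617  0.2623] [-0.289   0.0889  0.0079]
```

```bash
python3 -m inch '[[[-0.9,0.25,0],[0,0,0]],[[-0.95,0.27,0],[0,0,0]],[[-0.95,0.27,0],[0,0,0]],[[-0.95,0.27,0],[0,0,0]],[[-0.95,0.27,0],[0,0,0]],[[-0.95,0.27,0],[0,0,0]],[[-0.95,0.27,0],[0,0,0]],[[-0.95,0.27,0],[0,0,0]],[[-0.95,0.27,0],[0,0,0]],[[-0.95,0.27,0],[0,0,0]],[[-0.95,0.27,0],[0,0,0]],[[-0.5,0,0],[0,0,0]]]'
python3 -m inch '[[[0,0,0],[0,0,0]],[[0,0,0],[0,0,0]]]'
python3 - <<'E'
from h import *
np.set_printoptions(precision=4,suppress=True)
p=optics.capture('wrist');save(p,'w3.png',crop=(200,60,520,300),s=2.5);print(p['eye'])
s=ctrl.get_state();print(s['ee_pos'],s['qpos'])
for n in ['chuck_stop','sleeve_top','jaw_mouth','drill']:
    print(n,[(round(d['conf'],2),toworld(p,d['centre'])) for d in finder.mark_of(n,p)[:1]])
for c in ['scene','side']:
    p=optics.capture(c)
    for n in ['masonry_bit','sleeve_top']:
        print(c,n,[(round(d['conf'],2),toworld(p,d['centre'])) for d in finder.mark_of(n,p)[:1]])
E
```

```text
time: 10.65
ee_pos: [0.5015, -0.168, 0.3012]
tool_rot: [-0.001, 0.807, 0.591, -0.001]
force: [1.1, 0.3, -0.5]
grip_width: 0.121
grasp_force: 20.0
time: 10.85
ee_pos: [0.5016, -0.1653, 0.3022]
tool_rot: [-0.001, 0.806, 0.591, 0.0]
force: [-0.6, -0.2, -0.3]
grip_width: 0.122
grasp_force: 20.0
[ 0.5232 -0.1007  0.3946]
[ 0.5018 -0.1649  0.3024] [-0.463   0.3404  1.4977  0.0007  1.3044 -0.1589]
chuck_stop [(0.78, array([ 0.5171, -0.1316,  0.135 ]))]
sleeve_top [(0.9, array([ 0.5165, -0.1268,  0.1662]))]
jaw_mouth [(0.69, array([ 0.5185, -0.1304,  0.1696]))]
drill [(0.7, array([ 0.5192, -0.1285, -0.0009]))]
scene masonry_bit [(0.63, array([ 0.5046, -0.1633,  0.1956]))]
scene sleeve_top [(0.84, array([ 0.5159, -0.1266,  0.1657]))]
side masonry_bit [(0.4, array([ 0.4993, -0.1675,  0.2039]))]
side sleeve_top [(0.8, array([ 0.5198, -0.1332,  0.1665]))]
```

View pics/w3.png

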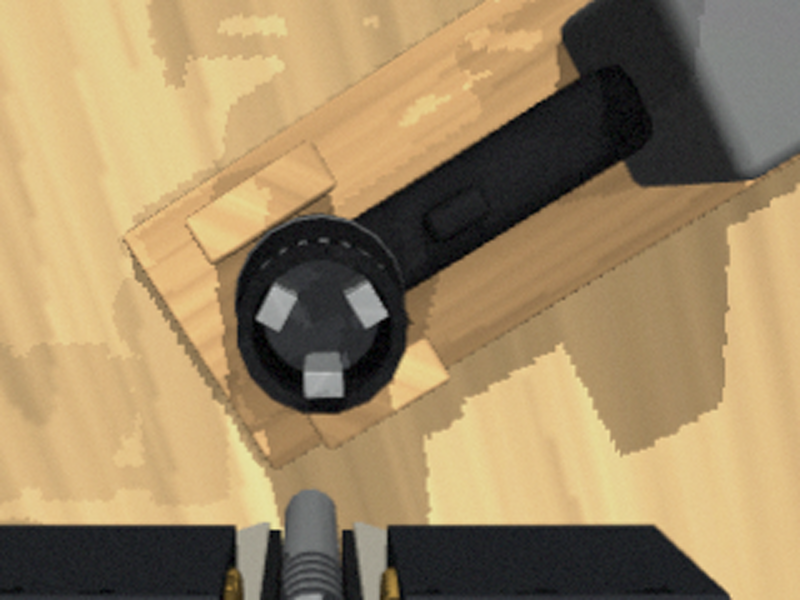

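The crop shows the chuck from above. The jaw tops are at (277,307), (366,304) and (323,383), so the mouth centre is about (322,331). The held bit's lower end sits in front of the fingers at about (311,511).

Run:
```python
from h import *
np.set_printoptions(precision=4,suppress=True)
p=optics.capture('wrist')
g=cv2.cvtColor(p['frame'],cv2.COLOR_RGB2GRAY)
roi=g[160:230,280:380].copy(); _,b=cv2.threshold(roi,110,255,0)
n,l,st,c=cv2.connectedComponentsWithStats(b)
J=[c[i]+[280,160] for i in range(1,n) if st[i,4]>25]
print([(c[i]+[280,160],st[i,4]) for i in range(1,n) if st[i,4]>15])
m=atz(p,328.8,192.4,0.171); e=atz(p,324.4,264.6,0.1974)
s=ctrl.get_state();M=rot(s['tool_rot']).as_matrix()
print('mouth',m,'bit end',e,'tcp',s['ee_pos'],'tilt z',M[:,2])
print('end in tool',M.T@(e-s['ee_pos'])*1000,'mouth in tool',M.T@(m-s['ee_pos'])*1000,'delta units',M.T@(m-e)/0.03)
```

```text
[(array([329.0609, 204.9515]), np.int32(2742)), (array([309.4682, 181.4335]), np.int32(173)), (array([345.1751, 180.3955]), np.int32(177)), (array([327.8963, 209.3485]), np.int32(241))]
mouth [ 0.5172 -0.1308  0.171 ] bit end [ 0.5029 -0.1669  0.1974] tcp [ 0.5019 -0.166   0.3027] tilt z [ 0.0001  0.0001 -1.    ]
end in tool [ -0.6518   1.2447 105.3223] mouth in tool [ 38.1545   4.0361 131.7268] delta units [1.2935 0.093  0.8802]
```

```bash
python3 -m inch '[[[0.65,0.04,0],[0,0,0]],[[0.65,0.047,0],[0,0,0]],[[0,0,0],[0,0,0]],[[0,0,0.4],[0,0,0]],[[0,0,0.2],[0,0,0]],[[0,0,0],[0,0,0]]]'
python3 - <<'E'
from h import *
np.set_printoptions(precision=4,suppress=True)
p=optics.capture('side');m=finder.mark_of('sleeve_top',p)[0]['centre']
K=lambda c:(p['cx']+p['fx']*c[0]/-c[2],p['cy']-p['fy']*c[1]/-c[2])
u,v=map(int,K(m));a=p['frame'][v-55:v+35,u-45:u+45]
q=optics.capture('scene');p=q;m=finder.mark_of('sleeve_top',p)[0]['centre'];u,v=map(int,K(m));b=p['frame'][v-55:v+35,u-45:u+45]
cv2.imwrite('pics/above.png',cv2.resize(np.hstack([a,b])[:,:,::-1],None,fx=4.4,fy=4.4,interpolation=cv2.INTER_CUBIC))
E
```

```text
time: 12.05
ee_pos: [0.5153, -0.1301, 0.2831]
tool_rot: [-0.001, 0.807, 0.591, -0.001]
force: [0.7, 0.2, -0.9]
grip_width: 0.122
grasp_force: 20.0
```

View pics/above.png

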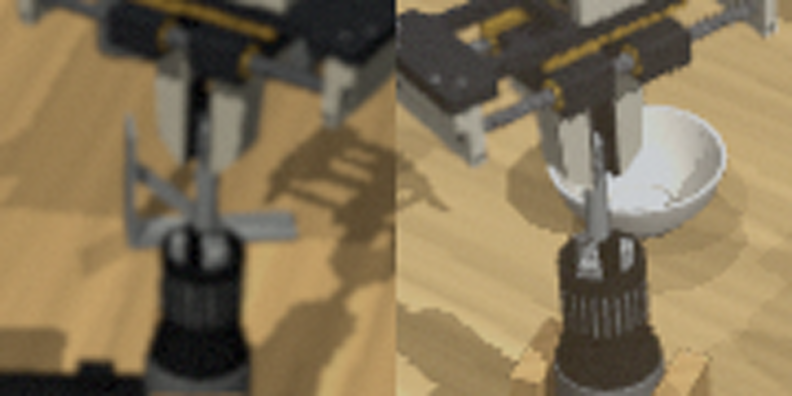

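In both views the bit stands upright just above the chuck, centred between the jaws (left x≈205, right x≈598). I'm lowering it in stages.

```bash
python3 -m inch '[[[0,0,0.2],[0,0,0]],[[0,0,0.2],[0,0,0]],[[0,0,0.2],[0,0,0]],[[0,0,0],[0,0,0]]]'; python3 -m inch '[[[0,0,0.2],[0,0,0]],[[0,0,0.2],[0,0,0]],[[0,0,0.15],[0,0,0]],[[0,0,0.1],[0,0,0]],[[0,0,0],[0,0,0]]]'
```

```text
time: 12.65
ee_pos: [0.5156, -0.1294, 0.2655]
tool_rot: [-0.001, 0.806, 0.592, -0.001]
force: [-1.0, -0.5, -0.7]
grip_width: 0.123
grasp_force: 20.0
time: 13.15
ee_pos: [0.5159, -0.1296, 0.2467]
tool_rot: [-0.0, 0.806, 0.592, -0.0]
force: [0.6, 0.3, -0.3]
grip_width: 0.123
grasp_force: 20.0
```

```bash
python3 -m inch '[[[0,0,0.05],[0,0,0]],[[0,0,0.05],[0,0,0]],[[0,0,0],[0,0,0]]]'; python3 -m inch '[[[0,0,0.04],[0,0,0]],[[0,0,0],[0,0,0]]]'
```

```text
time: 13.45
ee_pos: [0.516, -0.1296, 0.2441]
tool_rot: [-0.0, 0.806, 0.592, 0.0]
force: [-0.5, -0.1, 0.2]
grip_width: 0.121
grasp_force: 20.0
time: 13.65
ee_pos: [0.5161, -0.1296, 0.2429]
tool_rot: [-0.0, 0.806, 0.592, 0.0]
force: [-0.3, -0.4, -0.5]
grip_width: 0.12
grasp_force: 20.0
```

```bash
python3 -m inch '[[[0,0,0.02],[0,0,0]],[[0,0,0],[0,0,0]]]'; python3 -m inch '[[[0,0,0],[0,0,0]],[[0,0,0],[0,0,0]],[[0,0,0],[0,0,0]],[[0,0,0],[0,0,0]],[[0,0,0],[0,0,0]],[[0,0,0],[0,0,0]],[[0,0,0],[0,0,0]],[[0,0,0],[0,0,0]],[[0,0,0],[0,0,0]],[[0,0,0],[0,0,0]]]' 1 20
python3 - <<'E'
from h import *
np.set_printoptions(precision=4,suppress=True)
s=ctrl.get_state();print(s['qpos'],s['wrist_torque'])
T=[]
for c in ['side','scene']:
    p=optics.capture(c);m=finder.mark_of('sleeve_top',p)[0]['centre']
    u,v=int(p['cx']+p['fx']*m[0]/-m[2]),int(p['cy']-p['fy']*m[1]/-m[2]);T.append(p['frame'][v-55:v+35,u-45:u+45])
    print(c,[(d['conf'],toworld(p,d['centre'])) for d in finder.mark_of('masonry_bit',p)[:1]],toworld(p,m))
cv2.imwrite('pics/in.png',cv2.resize(np.hstack(T)[:,:,::-1],None,fx=4.4,fy=4.4,interpolation=cv2.INTER_CUBIC))
E
```

```text
time: 13.85
ee_pos: [0.5161, -0.1296, 0.2424]
tool_rot: [-0.0, 0.806, 0.592, 0.0]
force: [0.9, -0.6, -0.7]
grip_width: 0.121
grasp_force: 20.0
time: 14.85
ee_pos: [0.5161, -0.1296, 0.2424]
tool_rot: [-0.0, 0.806, 0.592, 0.0]
force: [-0.4, 0.0, 0.1]
grip_width: 0.947
grasp_force: 0.0
[-0.3902  0.4     1.5814  0.0001  1.1602 -0.0854] [-0.0582  0.1249 -0.0067]
side [(0.65, array([ 0.5159, -0.1336,  0.1404]))] [ 0.5201 -0.1335  0.1703]
scene [(0.65, array([ 0.5187, -0.1277,  0.1331]))] [ 0.5132 -0.1257  0.1666]
```

View pics/in.png

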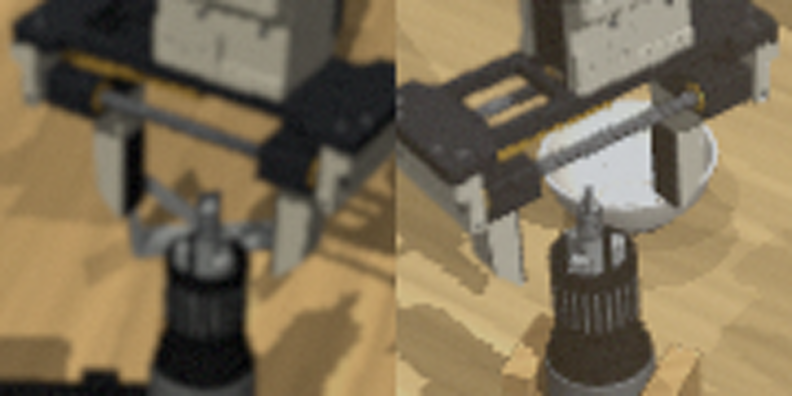

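The bit stands in the open chuck, let go, with its tip at left (207,200) and right (588,192). Next I'll wind the wrist back, lower around the sleeve and grip.

```bash
python3 -m inch '[[[0,0,0],[0,0,-1]],[[0,0,0],[0,0,-1]],[[0,0,0],[0,0,-1]],[[0,0,0],[0,0,-1]],[[0,0,0],[0,0,-1]],[[0,0,0],[0,0,-1]],[[0,0,0],[0,0,-1]],[[0,0,0],[0,0,-1]],[[0,0,0],[0,0,-1]],[[0,0,0],[0,0,-1]],[[0,0,0],[0,0,-1]],[[0,0,0],[0,0,-1]]]' >/dev/null
python3 -m inch '[[[0,0,0.4],[0,0,0]],[[0,0,0.4],[0,0,0]],[[0,0,0.3],[0,0,0]],[[0,0,0.05],[0,0,0]],[[0,0,0],[0,0,0]]]'
python3 -m inch '[[[0,0,0],[0,0,0]],[[0,0,0],[0,0,0]],[[0,0,0],[0,0,0]],[[0,0,0],[0,0,0]],[[0,0,0],[0,0,0]],[[0,0,0],[0,0,0]],[[0,0,0],[0,0,0]],[[0,0,0],[0,0,0]],[[0,0,0],[0,0,0]],[[0,0,0],[0,0,0]]]' -1 25
python3 -c "
from h import *
s=ctrl.get_state();print(s['qpos'],s['wrist_torque'],s['force'])"
```

```text
time: 16.85
ee_pos: [0.5159, -0.1296, 0.2072]
tool_rot: [-0.001, 0.496, 0.868, -0.0]
force: [-0.4, -0.0, 0.2]
grip_width: 1.0
grasp_force: 0.0
time: 17.85
ee_pos: [0.5154, -0.13, 0.2079]
tool_rot: [-0.001, 0.496, 0.868, -0.001]
force: [-4.0, -2.1, 2.9]
grip_width: 0.475
grasp_force: 25.0
[-3.90849443e-01  4.37141869e-01  1.62787219e+00 -1.21615315e-03
  1.07787264e+00 -9.23111377e-01] [-0.5657726   0.76326139  0.02578982] [-3.97183525 -2.13002563  2.92605356]
```

```bash
cat > st.py <<'E'
from h import *
np.set_printoptions(precision=3,suppress=True)
t=[];f=[]
for _ in range(1): s=ctrl.get_state()
print('q6',s['qpos'][5],'T',s['wrist_torque'],'F',s['force'],s['ee_pos'],s['effort'][5])
E
python3 -m inch '[[[0,-0.02,0],[0,0,0.5]],[[0,0,0],[0,0,1]],[[0,0,0],[0,0,1]],[[0,0,0],[0,0,1]],[[0,0,0],[0,0,1]],[[0,0,0],[0,0,1]]]'; python3 st.py
```

```text
time: 18.45
ee_pos: [0.5154, -0.1301, 0.2079]
tool_rot: [-0.0, 0.654, 0.757, -0.0]
force: [-2.4, -0.8, 1.6]
grip_width: 0.475
grasp_force: 25.0
q6 -0.5374410408453925 T [-0.316  0.404  0.105] F [-2.426 -0.806  1.602] [ 0.515 -0.13   0.208] -0.7924557477235794
```

```bash
python3 -m inch '[[[0,0,0],[0,0,1]],[[0,0,0],[0,0,1]],[[0,0,0],[0,0,1]],[[0,0,0],[0,0,1]],[[0,0,0],[0,0,1]],[[0,0,0],[0,0,1]]]'; python3 st.py
python3 -m inch '[[[0,0,0],[0,0,1]],[[0,0,0],[0,0,1]],[[0,0,0],[0,0,1]],[[0,0,0],[0,0,1]],[[0,0,0],[0,0,1]],[[0,0,0],[0,0,1]]]'; python3 st.py
```

```text
time: 19.05
ee_pos: [0.5155, -0.13, 0.2079]
tool_rot: [-0.0, 0.797, 0.604, -0.0]
force: [-2.4, -0.1, 2.3]
grip_width: 0.48
grasp_force: 25.0
q6 -0.11853445939278996 T [-0.361  0.419  0.174] F [-2.425 -0.091  2.338] [ 0.515 -0.13   0.208] -0.7922520115971565
time: 19.65
ee_pos: [0.5155, -0.1301, 0.208]
tool_rot: [0.0, 0.905, 0.426, -0.0]
force: [-1.0, -2.3, 0.6]
grip_width: 0.474
grasp_force: 25.0
q6 0.3003348278391462 T [-0.359  0.421  0.081] F [-1.028 -2.259  0.622] [ 0.516 -0.13   0.208] -0.7919972017407417
```

```bash
for i in 1; do python3 -m inch '[[[0,0,0],[0,0,1]],[[0,0,0],[0,0,1]],[[0,0,0],[0,0,1]]]' >/dev/null; python3 st.py
python3 -m inch '[[[0,0,0],[0,0,1]]]'>/dev/null; python3 st.py
python3 -m inch '[[[0,0,0],[0,0,1]]]'>/dev/null; python3 st.py; done
```

```text
q6 0.5097671043625494 T [-0.307  0.356  0.122] F [-1.892 -1.002  0.497] [ 0.516 -0.13   0.208] -0.7916915975511074
q6 0.579591665956798 T [-0.33   0.409  0.167] F [-1.655 -2.714  1.581] [ 0.516 -0.13   0.208] -0.7920259796082973
q6 0.6494193632523863 T [-0.312  0.355  0.102] F [-1.486 -2.246  1.147] [ 0.516 -0.13   0.208] -0.791016910225153
```

```bash
python3 -m inch '[[[0,0,0],[0,0,1]],[[0,0,0],[0,0,0.5]]]' >/dev/null; python3 st.py
python3 -m inch '[[[0,0,0],[0,0,1]]]'>/dev/null; python3 st.py
```

```text
q6 0.7536916223682614 T [-0.307  0.444  0.136] F [-1.401 -2.262  1.524] [ 0.516 -0.13   0.208] -0.019723445875570178
q6 0.8229989504320078 T [-0.341  0.412  0.129] F [-1.494 -1.917  0.518] [ 0.516 -0.13   0.208] -1.0839343070983887
```

```bash
python3 -m inch '[[[0,0,0],[0,0,1]]]' >/dev/null; python3 st.py
python3 -m inch '[[[0,0,0],[0,0,1]]]'>/dev/null; python3 st.py
```

```text
q6 0.8937426521929707 T [-0.308  0.439  0.139] F [-1.752 -2.758  1.291] [ 0.516 -0.13   0.208] -0.813443586230278
q6 0.9635634663779997 T [-0.396  0.392  0.126] F [-1.922 -1.758  0.819] [ 0.516 -0.13   0.208] -0.7717105373740196
```

```bash
python3 -m inch '[[[0,0,0],[0,0,1]]]' >/dev/null; python3 st.py
python3 -m inch '[[[0,0,0],[0,0,1]]]'>/dev/null; python3 st.py
```

```text
q6 1.033338333776067 T [-0.347  0.439  0.161] F [-2.024 -2.175  0.522] [ 0.516 -0.13   0.208] -0.7382037118077278
q6 1.1030781405740278 T [-0.374  0.444  0.208] F [-1.921 -2.124  0.655] [ 0.516 -0.13   0.208] -0.7037252560257912
```

```bash
python3 -m inch '[[[0,0,0],[0,0,1]]]' >/dev/null; python3 st.py
python3 -m inch '[[[0,0,0],[0,0,1]]]'>/dev/null; python3 st.py
```

```text
q6 1.17278207130929 T [-0.356  0.441  0.288] F [-1.85  -2.464  1.091] [ 0.516 -0.13   0.208] -0.6675847247242928
q6 1.2426064902684677 T [-0.366  0.446  0.286] F [-1.824 -2.242  1.159] [ 0.516 -0.13   0.208] -0.6302883289754391
```

Torque rose steadily from the 0.13 N m baseline to about 0.29 N m, roughly 26 N per jaw. That is snug, so I'm stopping here, letting go and lifting clear.

```bash
python3 -m inch '[[[0,0,0],[0,0,0]],[[0,0,0],[0,0,0]],[[0,0,0],[0,0,0]],[[0,0,0],[0,0,0]],[[0,0,0],[0,0,0]],[[0,0,0],[0,0,0]],[[0,0,0],[0,0,0]],[[0,0,0],[0,0,0]],[[0,0,0],[0,0,0]],[[0,0,0],[0,0,0]]]' 1; python3 -m inch '[[[0,0,-0.5],[0,0,0]],[[0,0,-0.8],[0,0,0]],[[0,0,-0.8],[0,0,0]],[[0,0,-0.8],[0,0,0]],[[0,0,-0.8],[0,0,0]],[[0,0,0],[0,0,0]],[[0,0,0],[0,0,0]]]'
python3 - <<'E'
from h import *
np.set_printoptions(precision=4,suppress=True)
T=[]
for c in ['side','scene']:
    p=optics.capture(c);m=finder.mark_of('sleeve_top',p)[0]['centre']
    u,v=int(p['cx']+p['fx']*m[0]/-m[2]),int(p['cy']-p['fy']*m[1]/-m[2]);T.append(p['frame'][v-55:v+35,u-45:u+45])
    print(c,[(d['conf'],toworld(p,d['centre'])) for d in finder.mark_of('masonry_bit',p)[:1]],toworld(p,m))
cv2.imwrite('pics/fin.png',cv2.resize(np.hstack(T)[:,:,::-1],None,fx=4.4,fy=4.4,interpolation=cv2.INTER_CUBIC))
E
```

```text
time: 22.05
ee_pos: [0.5156, -0.13, 0.2079]
tool_rot: [-0.0, 1.0, -0.03, 0.0]
force: [0.2, -0.8, -0.2]
grip_width: 0.997
grasp_force: 0.0
time: 22.75
ee_pos: [0.5155, -0.1299, 0.3189]
tool_rot: [0.0, 1.0, -0.03, 0.0]
force: [-0.4, 0.4, -0.0]
grip_width: 0.999
grasp_force: 0.0
side [(0.55, array([ 0.515 , -0.1338,  0.1411]))] [ 0.5175 -0.1362  0.1695]
scene [(0.61, array([ 0.5169, -0.1288,  0.131 ]))] [ 0.5163 -0.1256  0.1683]
```

View pics/fin.png

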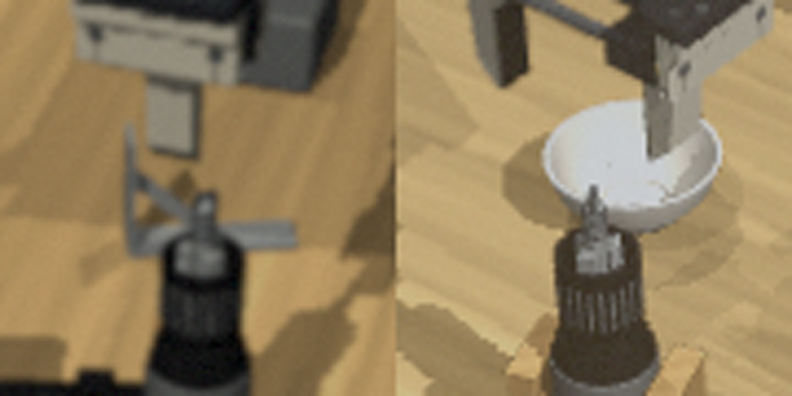

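The jaws are closed around the bit, at left (205,250) and right (598,250). The bit stands straight and centred, and the gripper is clear of it.

```bash
python3 -c "
from cell import ctrl
print(ctrl.hand_in())"
```

```text
the job is handed in; nothing more can be done
None
```

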